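# Stopper the flask on the shaker and set its timer

### The arm

A 6-joint arm with a two-finger parallel gripper is mounted at the origin on a cart in front of the work surface, level with it; the furniture and walls round the work are solid. World frame = base frame: x ahead of the robot, y to its left, z up, the work surface at z = 0. Lengths are in m, angles in rad, forces in N, time in s.
With the tool pointing down it reaches from about 0.35 to 0.85 m from the base axis. Payload 8.1 kg.
Tool frame: the origin (TCP) lies midway between the tips of the shut fingers; the grasp point (between the pads) lies robot.grip_depth behind it (robot.grip_depth is the distance from the TCP to the grasp point, in m); z points along the fingers, y is the line along which they close (so a half turn about z gives the same grasp; the last joint's range is limited). The gripper opens to 93 mm and grips with 3 to 60 N. Pads are 15 mm wide; open, the fingers measure 128 mm over their backs; the gripper's body (75 mm by 188 mm) begins 65 mm behind the grasp point.
Start: joints at [1.168, 0.13, 1.488, -0, 1.523, -0.085], TCP at [0.187, 0.57, 0.184] pointing down, gripper open.
Joint ranges: [-2.96, 2.96], [-0.89, 2.26], [0.02, 2.5], [-1.34, 4.48], [0, 2.73], [-2.66, 2.66]. Speed limits (rad/s): [2.39, 2.39, 2.79, 3.14, 3.14, 3.14].

### API

Orientations are given as a rotation vector (axis times angle).
In Python, from plant import robot gives the robot as it stands.
- The arm moves only by the tool carry_out, never from a script. Its argument "rows" is a list of rows, each a list of 6 numbers: the shift along the tool's x, y, z in m, then the turn, a rotation vector about the tool's x, y, z in degrees. A call has 1 to 12 rows; each row is the pose to reach, as a shift and turn from the pose commanded when the call began, along the tool's axes at that moment; what a row does not reach only later rows make up. A row lasts 1/8 s, in which the tool goes at most 62.5 mm and 10.7 degrees, less where a joint would pass 70% of its speed; a pose out of reach is approached as far as the arm can. A call with a gripper value outside its range is refused whole. "jaw" is the closure in counts, from 0 (fully open) to 255 (shut), set as the call begins (left out, the last holds). The fingers move at their own pace and stop on an object; "force" is the grip in N (left out, the last holds). Time passes only in rows, so rows that repeat a pose let the fingers close. It gives the time, the measured TCP pose, the force, the opening and the grip force at its end, in the units of the state.
- robot.read_state(): the state, without advancing time (a new reading comes with each control period).
- robot.read_camera(name): name is "scene" or "top"; returns the picture (384x512x3 uint8, red, green, blue); there is no depth.
- robot.camera_model(name): a dict with "fx", "fy", "cx", "cy" (pixels), "R" (3x3) and "t" (3): a world point X has camera coordinates R X + t. Camera axes: x right, y down, z forward; pixel columns grow to the right and rows downward; lengths in m; the calibration is good to about 2 mm. A picture is of the moment at which its call begins. camera_model takes no time and is no camera call.
- robot.close_job(): hands the job in; it is judged then, once.
Trained networks look in the newest picture that a camera, given by its name, has taken for a name from the list of things; names that differ only in an ending like _2 or _b are one class to them, and where a whole thing is asked for, a point or a joint stands for the part that bears it (a point fixed in the world has none). Each returns a list of dicts, best first, with "conf" (0 to 1); they miss things now and then, are a little off and sometimes report something else, mostly with a low value. They report only what shows in the picture. A call takes as long as a camera call.
- robot.outline_of(camera, target): "pixels" (384x512 bool, what is visible of it) and "pixel" ([column, row] in pixels, amid what is visible of it).
The state is a dict: "t": time; "q": joint angles; "dq": joint speeds; "joint_torque": joint torques, N m; "tool_pos": TCP position; "orientation": TCP orientation; "force": force on the tool from outside, world axes, zero at the start; "wrist_torque": the same for the moment, N m; "opening": finger opening in m; "gripper_force": force on a finger pad.
Only numpy, scipy, OpenCV 4.12 (cv2) and the standard library are available. Lean on these libraries where they do the work, as an engineer would, in place of code of your own. Each camera call takes 0.05 s, during which the arm holds its last target. There are 200 camera calls.

### The job

Get the flask on the bench shaker ready and start its run: first put the stopper into the flask's neck, upright and fully home so that its collar sits on the rim, and let go of it. Then turn the shaker's timer dial clockwise to the seventh click after the off mark (off itself is the long mark at the dial's lower left) and leave it resting in that click with the stopper still in. Leave the other things on the bench where they are.

Things in the scene. Friction and masses are not known exactly. Their poses are not given: they have to be found in the camera images.
- stopper: Dark rubber flask stopper standing upright, 69 mm tall. Origin at the centre of its lower end, z up its axis. From the bottom: tapered plug 34 mm long, 33 mm across at the lower end and 38 mm at the top; then a round collar 54 mm across and 5 mm thick (34 to 39 mm); then a round grip 34 mm across and 30 mm tall (39 to 69 mm) to pinch. 60 g.
- stopper_collar (a point): Centre of the underside of the stopper's collar, 34 mm above the stopper's origin.
- shaker: Grey bench shaker, 194 mm deep (its x), 145 mm wide (its y), fixed to the bench. Origin under the centre of its base at bench height; its front faces its own -x. Sloped front panel rising at 35 degrees from 18 mm height at the front edge to 68 mm; behind it a flat platform, top 84 mm high, carrying the flask.
- flask_mouth (a point): Centre of the flask's rim, 211 mm above the bench, z up. The conical glass flask (125 mm tall, 81 mm across the foot, neck 50 mm across) is held fast on the shaker's platform by a steel spring clamp, 44 mm behind the shaker's origin. Clear bore of the neck 42 mm, at least 35 mm deep; rim 55 mm across.
- dial (a joint): Turn of the timer dial in rad, 0 at off, growing clockwise as seen facing the panel. A click every 0.5236 rad (30 degrees), the ninth and last at 4.712; let go, it springs into the nearest click. About 0.25 N m to pass a click. Turns both ways. Starts in off, first or second click, rarely half-way between. White marks round it: long wide one at lower left for off, then nine short ones clockwise.
- dial_grip (a point): Point on the axis of the timer dial (round ribbed black knob, 50 mm across, reaching from 3 to 33 mm out from the panel), 23 mm out from the panel. z points straight out of the panel, 35 degrees from vertical towards the shaker's front; x is the direction of the white pointer and turns with the dial.
- case: Bystander: flat clear blue compartment case, 94 x 118 x 31 mm, origin at the centre of its underside.
- jar: Bystander: white plastic jar with a white screw lid, 67 mm across, 85 mm tall, origin at the centre of its underside.
- syringe: Bystander: white syringe lying flat, 126 mm long, 19 mm high, origin at the centre of its underside.
- roll: Bystander: roll of tan tape lying flat, 100 mm across, 25 mm high, origin at the centre of its underside.

How it is judged:
By the outcome, as a careful person would: the job done as asked, in the order asked, and still so for the second after the job is handed in, with the robot touching nothing.
It also fails if it takes over 72 s, if anything falls off the work surface, if the arm or the gripper's body presses on something with over 40 N, if the wrist force passes 120 N, or if a joint passes its speed limit or range.

## Working session

There is one attempt and no reset: what is moved stays moved. The work goes in short steps, Python scripts to look and compute and a tool call to move; the robot and the scene stay as the last step left them, time stands still between calls to the robot, and variables do not carry over. Pictures are saved under pics/ and viewed, at most 10 in all, crops included, and the job is handed in when it is done.

Besides the shell and the picture viewer there is one more tool, called after "Request:" by a JSON object that holds its "method" and its "body". carry_out: Moves the arm, as the interface text tells. Its arguments: {"type":"object","properties":{"rows":{"type":"array"},"jaw":{"type":"number"},"force":{"type":"number"}},"required":["rows"]}

```bash
ls; mkdir -p pics
cat > h.py <<'E'
import numpy as np, cv2
from plant import robot
from scipy.spatial.transform import Rotation as Ro
def snap(c,f=None):
    im=robot.read_camera(c)
    if f: cv2.imwrite('pics/'+f,im[...,::-1])
    return im
def proj(c,X):
    m=robot.camera_model(c);p=(np.array(m['R'])@np.atleast_2d(X).T).T+np.array(m['t'])
    return np.c_[m['fx']*p[:,0]/p[:,2]+m['cx'],m['fy']*p[:,1]/p[:,2]+m['cy']]
def ray(c,px,z):
    m=robot.camera_model(c);R=np.array(m['R']);o=-R.T@np.array(m['t'])
    d=R.T@np.array([(px[0]-m['cx'])/m['fx'],(px[1]-m['cy'])/m['fy'],1]);return o+d*(z-o[2])/d[2]
def row(p,Rm):
    s=robot.read_state();R0=Ro.from_rotvec(s['orientation'])
    return R0.inv().apply(np.array(p)-s['tool_pos'])*1000,(R0.inv()*Rm).as_rotvec(degrees=True)
E
python3 - <<'E'
from h import *
print(robot.read_state(), robot.grip_depth)
a=snap('scene');b=snap('top')
cv2.imwrite('pics/a.png',np.vstack([a,b])[...,::-1][:, :])
for c in('scene','top'):
    m=robot.camera_model(c);R=np.array(m['R']);print(c,-R.T@np.array(m['t']),R[2],m['fx'])
    for n in('stopper','shaker','dial','flask_mouth','case','jar','syringe','roll'):
        for r in robot.outline_of(c,n)[:2]:
            ys,xs=np.nonzero(r['pixels']);print(c,n,round(r['conf'],2),np.round(r['pixel']),xs.min(),xs.max(),ys.min(),ys.max())
E
python3 -c "
import cv2
a=cv2.imread('pics/a.png');import numpy as np
cv2.imwrite('pics/a2.png',cv2.resize(np.hstack([a[:384],a[384:]]),(800,300)))"
```

```text
pics
{'t': 0.0, 'q': array([ 1.16759048e+00,  1.31110026e-01,  1.48927529e+00, -6.56157938e-06,
        1.52302976e+00, -8.53827227e-02]), 'dq': array([-2.55263768e-04, -7.55086144e-04, -5.31295778e-04,  5.07608135e-04,
        1.49675737e-05,  1.67420358e-04]), 'joint_torque': array([-1.37436178e-03, -5.59804523e+01, -4.91791356e+01,  7.71534140e-02,
        3.42892623e-02, -1.24121552e-04]), 'tool_pos': array([0.18721885, 0.56936862, 0.18252026]), 'orientation': array([-4.97067425e-01, -3.10157883e+00,  2.77976888e-03]), 'force': array([-0.0317943 , -0.30694993, -0.28913315]), 'wrist_torque': array([ 0.02009531, -0.00492479,  0.01911947]), 'gripper_force': 0.0, 'opening': 0.09267017492766039} 0.0188
scene [-0.18515365 -0.80326118  0.72098032] [ 0.58801053  0.64890609 -0.48287109] 439.948498068163
scene stopper 0.63 [220. 221.] 212 230 208 233
scene shaker 0.85 [339. 270.] 283 381 199 312
scene dial 0.89 [309. 275.] 298 322 264 289
scene flask_mouth 0.93 [350. 230.] 331 365 199 258
scene case 0.58 [219. 222.] 212 230 208 234
scene case 0.57 [248. 256.] 222 275 237 278
scene jar 0.97 [205. 185.] 194 214 172 204
scene syringe 0.71 [257. 230.] 247 268 219 242
scene roll 0.73 [272. 216.] 264 295 207 231
top [ 0.43592619 -0.06869844  1.00591361] [ 0.07688996  0.01891081 -0.99686023] 376.99106721220346
top stopper 0.35 [372. 172.] 351 393 156 190
top shaker 0.84 [354. 193.] 325 395 152 236
top shaker 0.66 [282. 233.] 259 305 215 251
top dial 0.83 [360. 222.] 345 367 211 233
top dial 0.6 [221. 221.] 211 231 211 231
top flask_mouth 0.8 [373. 172.] 350 393 156 190
top case 0.65 [282. 231.] 259 305 215 251
top jar 0.79 [150. 195.] 134 167 181 206
top syringe 0.52 [254. 190.] 230 274 187 201
top roll 0.82 [243. 148.] 232 269 141 178
```

```bash
python3 -c "
import cv2,numpy as np
a=cv2.imread('pics/a.png')
s=a[160:330,180:400];t=a[384+120:384+260,120:410]
s=cv2.resize(s,None,fx=2.6,fy=2.6,interpolation=2);t=cv2.resize(t,None,fx=2.0,fy=2.0,interpolation=2)
cv2.imwrite('pics/b.png',cv2.resize(s,(776,600)))
cv2.imwrite('pics/c.png',cv2.resize(a[384+120:384+260,120:410],(800,386),interpolation=2))"
python3 - <<'E'
from h import *
print('stop top', ray('scene',(221,214),.069),'mouth',ray('top',(373,172),.211),ray('scene',(351,205),.211))
print('top dial2',ray('top',(221,221),.05))
print('jar',ray('top',(150,195),.085),'case',ray('top',(282,232),.03))
E
```

```text
stop top [0.43444345 0.03554717 0.069     ] mouth [ 0.54393943 -0.29152144  0.211     ] [ 0.54872052 -0.30613028  0.211     ]
top dial2 [0.44236536 0.04960234 0.05      ]
jar [0.50637327 0.22099927 0.085     ] case [ 0.41395156 -0.10547054  0.03      ]
```

View pics/b.png

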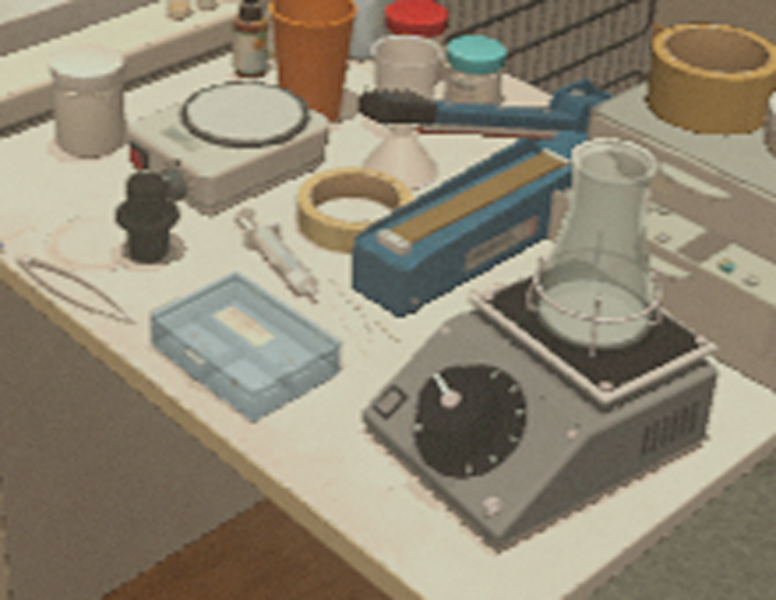

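View pics/c.png

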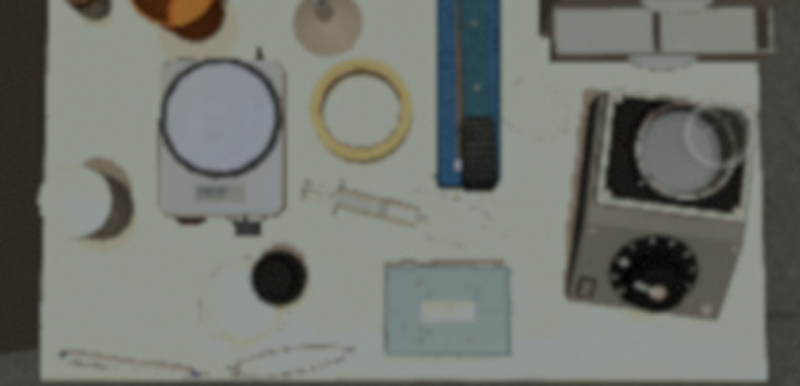

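The scene shows the stopper upright at scene px (221,215) and top px (221,220). The flask rim is at scene (354,205) and top (380,169), and the dial pointer points left in the top view. Next I'll enlarge the shaker in both views.

```bash
python3 -c "
import cv2,numpy as np
a=cv2.imread('pics/a.png')
t=cv2.resize(a[384+150:384+240,320:400],None,fx=5,fy=6.6667*.75,interpolation=2)
t=cv2.convertScaleAbs(t,alpha=1.5,beta=10)
s=cv2.resize(a[195:315,282:362],None,fx=5,fy=5,interpolation=2)
o=np.zeros((600,800,3),np.uint8);o[:450,:400]=t;o[:,400:]=s
cv2.imwrite('pics/d.png',o)"
python3 - <<'E'
from h import *
from scipy.optimize import least_squares
# mouth from both cameras
def tri(pt,ps,z0,f=True):
    r=least_squares(lambda X:np.r_[(proj('top',X)[0]-pt),(proj('scene',X)[0]-ps)],[.5,-.1,z0]);return r.x,np.abs(r.fun).max()
print(tri((380,169),(353.8,205.3),.21))
print(ray('top',(380,169),.211),ray('scene',(353.8,205.3),.211))
print('stopper', ray('top',(220.7,220.5),.045), ray('scene',(221.5,221),.0365))
f=[ray('top',(120+567/2.76,120+298/2.76),.018),ray('top',(120+715/2.76,120+320/2.76),.018)]
d=f[0]-f[1];print(f,np.linalg.norm(d),np.degrees(np.arctan2(-d[0],d[1])))
E
```

```text
(array([ 0.55211484, -0.30849513,  0.20930414]), np.float64(1.126662312654787))
[ 0.55026203 -0.30639012  0.211     ] [ 0.55256601 -0.31108035  0.211     ]
stopper [0.44367164 0.05099531 0.045     ] [0.44368475 0.04661938 0.0365    ]
[array([ 0.42396327, -0.21891616,  0.018     ]), array([ 0.40317317, -0.35712397,  0.018     ])] 0.1397627529181918 -8.554656598681193
```

View pics/d.png

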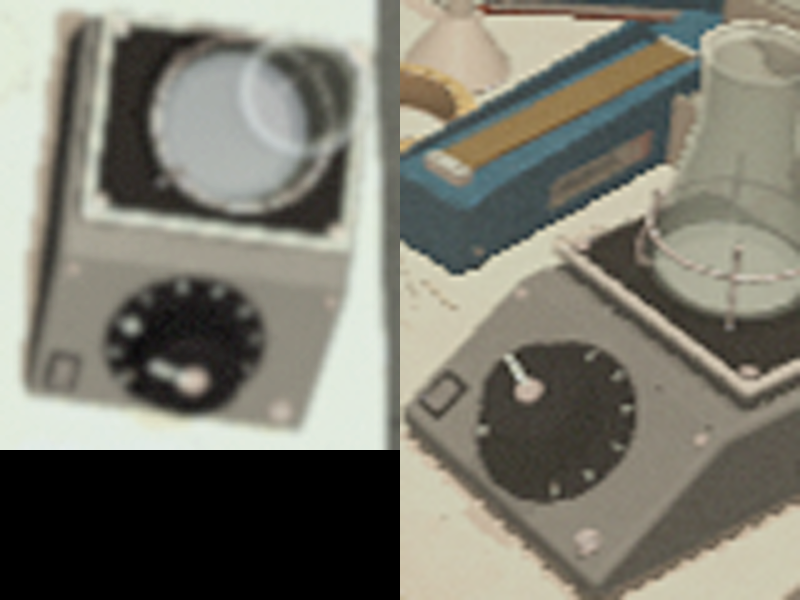

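The top crop shows the hub dot at (359,226) with the pointer tip at (350,223.6). In the scene view the hub is at (308,273) and the tip at (303.6,266.4). I'll triangulate these and project the marks.

```bash
cat >> h.py <<'E'
from scipy.optimize import least_squares
def tri(pt,ps):
    r=least_squares(lambda X:np.r_[(proj('top',X)[0]-pt),(proj('scene',X)[0]-ps)],[.5,-.1,.1]);return r.x,np.abs(r.fun).max()
E
python3 - <<'E'
from h import *
T=lambda x,y:(320+x/5,150+y/5)
S=lambda x,y:(282+(x-400)/5,195+y/5)
yaw=np.radians(-8.5);Rz=Ro.from_euler('z',yaw)
n=Rz.apply([-np.sin(np.radians(35)),0,np.cos(np.radians(35))]);up=Rz.apply([np.cos(np.radians(35)),0,np.sin(np.radians(35))]);left=Rz.apply([0,1,0])
mouth=np.array([.5515,-.308,.211]); o=mouth-Rz.apply([.044,0,.211]);print('origin',o)
hub,e=tri(T(195,380),S(530,390));tip,e2=tri(T(150,368),S(508,357));print('hub',hub,e,tip,e2)
l=Rz.inv().apply(hub-o);print('hub local',l, 'height above panel', (l-[-.097,0,.018])@[-np.sin(np.radians(35)),0,np.cos(np.radians(35))])
v=tip-hub;print('len',np.linalg.norm(v),'cw from up',np.degrees(np.arctan2(-v@left,v@up))%360)
c=hub-n*.033
A=lambda a:np.cos(np.radians(a))*up-np.sin(np.radians(a))*left
for k in range(10):
    p=c+.036*A(225+30*k)
    t=proj('top',p)[0];s=proj('scene',p)[0]
    print(k,np.round([(t[0]-320)*5,(t[1]-150)*5,(s[0]-282)*5+400,(s[1]-195)*5]))
for k in range(4):
    p=hub+.023*A(225+30*k);t=proj('top',p)[0];s=proj('scene',p)[0]
    print('ptr',k,np.round([(t[0]-320)*5,(t[1]-150)*5,(s[0]-282)*5+400,(s[1]-195)*5]))
E
```

```text
origin [ 0.5079833  -0.30149639  0.        ]
hub [ 0.43048956 -0.29463327  0.06977835] 0.6087572964246419 [ 0.43721502 -0.27293523  0.0719541 ] 1.0303307377280362
hub local [-0.07765698 -0.00466658  0.06977835] height above panel 0.03131963578640813
len 0.022820405491632046 cw from up 280.272629339307
0 [128. 374. 484. 431.]
1 [117. 345. 495. 395.]
2 [125. 315. 522. 367.]
3 [151. 291. 557. 353.]
4 [187. 280. 592. 357.]
5 [224. 286. 618. 378.]
6 [252. 306. 627. 412.]
7 [262. 335. 617. 450.]
8 [253. 365. 589. 480.]
9 [226. 388. 552. 494.]
ptr 0 [157. 399. 481. 397.]
ptr 1 [150. 381. 488. 373.]
ptr 2 [155. 361. 506. 355.]
ptr 3 [172. 346. 529. 345.]
```

Run:
```python
from h import *
s=robot.read_state();R0=Ro.from_rotvec(s['orientation']);print(R0.as_matrix().round(3))
for p in([.4437,.0488,.13],[.4437,.0488,.0432]): print(row(p,R0)[0].round(1))
```

```text
[[-0.95   0.312  0.   ]
 [ 0.312  0.95   0.   ]
 [-0.     0.    -1.   ]]
[-406.3 -415.    53.5]
[-406.3 -415.   140.3]
```

Request:
{"method": "carry_out", "body": {"rows": [[-0.1, -0.1, 0, 0, 0, 0], [-0.2, -0.2, 0, 0, 0, 0], [-0.3, -0.3, 0.02, 0, 0, 0], [-0.406, -0.415, 0.05, 0, 0, 0], [-0.406, -0.415, 0.0535, 0, 0, 0], [-0.406, -0.415, 0.0535, 0, 0, 0], [-0.406, -0.415, 0.0535, 0, 0, 0], [-0.406, -0.415, 0.0535, 0, 0, 0], [-0.406, -0.415, 0.0535, 0, 0, 0], [-0.406, -0.415, 0.0535, 0, 0, 0], [-0.406, -0.415, 0.0535, 0, 0, 0], [-0.406, -0.415, 0.0535, 0, 0, 0]], "jaw": 0, "force": 25}}

```text
t: 2.4
tool_pos: [0.4433, 0.0495, 0.1302]
orientation: [-0.497, -3.102, -0.001]
force: [-0.3, 0.1, -0.1]
opening: 0.0932
gripper_force: 0.0
```

Run:
```python
from h import *
s=robot.read_state();print(s['t'],s['tool_pos'],s['orientation'],s['q'].round(2))
a=snap('scene');b=snap('top')
g=proj('scene',[[*s['tool_pos']],[.4437,.0488,.069],[.4437,.0488,.0]]);print(g)
cv2.imwrite('pics/e.png',cv2.resize(a[150:250,160:290,::-1],(780,600),interpolation=2))
print(row([.4437,.0488,.0432],Ro.from_rotvec(s['orientation']))[0].round(1))
```

```text
2.4 [0.44327505 0.04949582 0.13017353] [-4.97006754e-01 -3.10197634e+00 -6.09777621e-04] [-0.   -0.27  1.97  0.    1.44 -1.26]
[[219.94170864 191.92525295]
 [220.76076251 210.95647504]
 [221.34141479 231.31082283]]
[-0.7 -1.  87.1]
```

View pics/e.png

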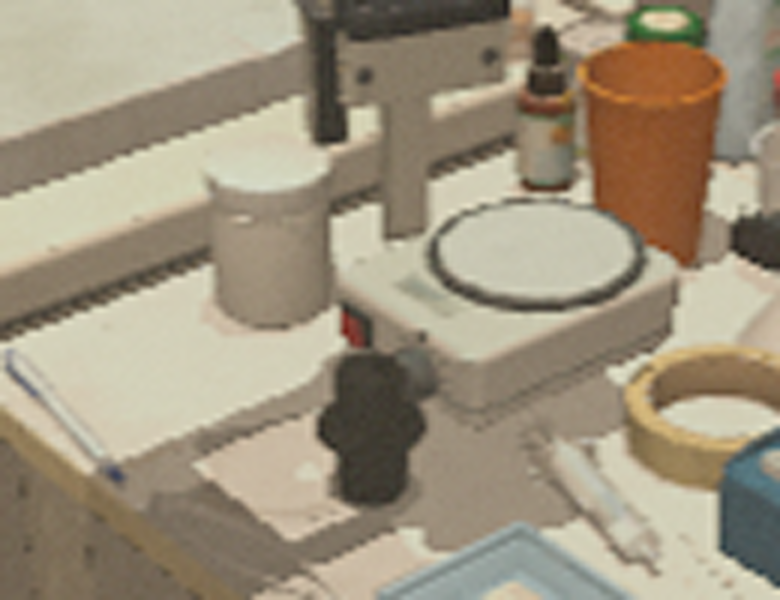

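The stopper stands where expected: base at px (222,232), 1 px from the prediction, and the fingers are clear of the balance. Descending and gripping.

Request:
{"method": "carry_out", "body": {"rows": [[0, -0.001, 0.04, 0, 0, 0], [0, -0.001, 0.07, 0, 0, 0], [0, -0.001, 0.087, 0, 0, 0], [0, -0.001, 0.087, 0, 0, 0], [0, -0.001, 0.087, 0, 0, 0]], "jaw": 50}}

```text
t: 3.12
tool_pos: [0.4441, 0.0482, 0.0443]
orientation: [0.496, 3.1, 0.0]
force: [0.2, -1.4, -0.2]
opening: 0.0748
gripper_force: 0.0
```

Request:
{"method": "carry_out", "body": {"rows": [[0, 0, 0, 0, 0, 0], [0, 0, 0, 0, 0, 0], [0, 0, 0, 0, 0, 0], [0, 0, 0, 0, 0, 0], [0, 0, 0, 0, 0, 0], [0, 0, 0, 0, 0, 0], [0, 0, 0, 0, 0, 0], [0, 0, 0, 0, 0, 0]], "jaw": 255, "force": 25}}

```text
t: 4.12
tool_pos: [0.4431, 0.0479, 0.043]
orientation: [-0.497, -3.102, 0.0]
force: [0.2, 0.5, -0.7]
opening: 0.0015
gripper_force: 0.0
```

The fingers shut to 1.5 mm without gripping anything, so I'll look.

Run:
```python
from h import *
a=snap('scene');b=snap('top')
o=np.hstack([cv2.resize(a[170:260,170:270],(440,396),interpolation=2),cv2.resize(b[180:262,180:262],(360,396),interpolation=2)])
cv2.imwrite('pics/f.png',o[...,::-1])
```

```text
(no output)
```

View pics/f.png

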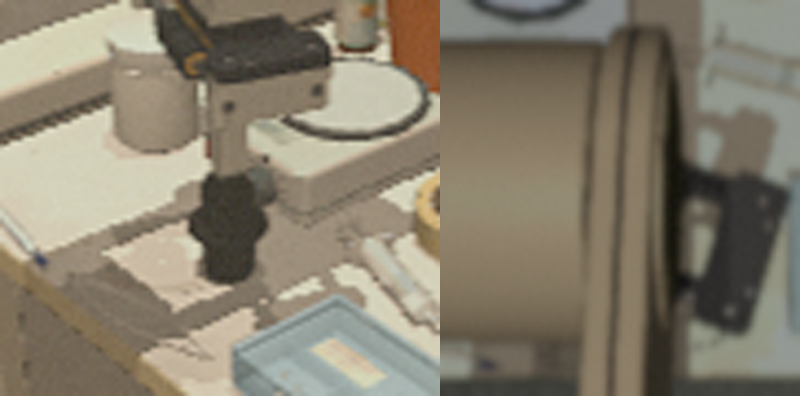

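The scene shows the closed fingers behind the stopper, which is still upright at px (222,222). I'll lift and re-measure from above.

Request:
{"method": "carry_out", "body": {"rows": [[0, 0, -0.05, 0, 0, 0], [0, 0, -0.1, 0, 0, 0], [-0.05, 0.05, -0.11, 0, 0, 0], [-0.09, 0.09, -0.11, 0, 0, 0], [-0.14, 0.14, -0.11, 0, 0, 0], [-0.14, 0.14, -0.11, 0, 0, 0], [-0.14, 0.14, -0.11, 0, 0, 0], [-0.14, 0.14, -0.11, 0, 0, 0]], "jaw": 0}}

```text
t: 5.22
tool_pos: [0.6191, 0.1365, 0.1537]
orientation: [0.498, 3.101, -0.0]
force: [-0.5, -0.1, 1.3]
opening: 0.0761
gripper_force: 0.0
```

Run:
```python
from h import *
s=robot.read_state();print(s['t'],s['tool_pos'])
a=snap('scene');b=snap('top')
for c in('scene','top'):
    for n in ('stopper',):
        for r in robot.outline_of(c,n)[:3]:
            ys,xs=np.nonzero(r['pixels']);print(c,n,round(r['conf'],2),np.round(r['pixel'],1),xs.min(),xs.max(),ys.min(),ys.max())
# dark blobs vs model silhouette
old=cv2.imread('pics/a.png')
def blob(im,x0,x1,y0,y1):
    g=im[y0:y1,x0:x1].max(2);m=(g<75).astype(np.uint8);n,l,st,c=cv2.connectedComponentsWithStats(m)
    return [(st[i,0]+x0,st[i,0]+st[i,2]+x0,st[i,1]+y0,st[i,1]+st[i,3]+y0,st[i,4]) for i in range(1,n) if st[i,4]>60]
print('old',blob(old[:384],195,250,195,245),blob(old[384:],195,250,195,245))
print('new',blob(a,195,250,195,245),blob(b,195,250,195,245))
th=np.linspace(0,2*np.pi,40)
for c in('scene','top'):
    P=np.vstack([np.c_[.4437+r*np.cos(th),.0488+r*np.sin(th),th*0+z] for r,z in((.0165,0),(.019,.034),(.027,.034),(.027,.039),(.017,.069))])
    p=proj(c,P);print(c,'model',p.min(0),p.max(0))
cv2.imwrite('pics/g.png',np.hstack([cv2.resize(a[190:250,190:270],(400,300),interpolation=2),cv2.resize(b[190:250,180:260],(400,300),interpolation=2)])[...,::-1])
```

```text
5.225 [0.6191442  0.13654495 0.15372411]
scene stopper 0.73 [219.5 220.6] 213 230 209 233
top stopper 0.6 [222.4 219.6] 211 230 211 230
old [(np.int32(213), np.int32(230), np.int32(210), np.int32(234), np.int32(247))] [(np.int32(211), np.int32(231), np.int32(211), np.int32(231), np.int32(303))]
new [(np.int32(213), np.int32(230), np.int32(209), np.int32(234), np.int32(281))] [(np.int32(211), np.int32(231), np.int32(210), np.int32(231), np.int32(313))]
scene model [211.50226369 207.82461632] [230.54438589 234.58124559]
top model [211.34852586 209.97392414] [232.52884097 231.04941357]
```

View pics/g.png

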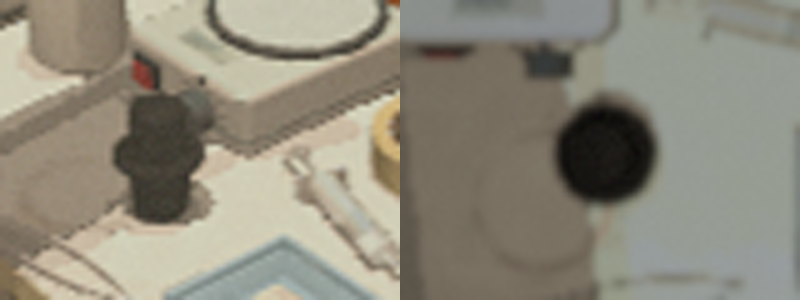

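The stopper hasn't moved and still matches the model in both views. That suggests the fingertips aren't where I assumed, so I'll check the visible tips against projections.

Run:
```python
from h import *
s=robot.read_state()
# pic e: TCP(.4433,.0495,.1302) opening .0932, tips seen at (227.5,189) near, (215,173) far
y=np.array([.312,.95,0]);x=np.array([.95,-.312,0])
for z in(.13,.145,.16):
    c=np.array([.4433,.0495,z]);print(z,[proj('scene',c+k*.055*y)[0].round(1) for k in(-1,0,1)])
for dz in(0,.03):
    c=np.array([.4431,.0479,.043+dz]);print('shut',[proj('scene',c+k*.009*x)[0].round(1) for k in(-1,0,1)])
# now
a=snap('scene');b=snap('top');t=s['tool_pos'];print(t,s['opening'])
for c,im in(('scene',a),('top',b)):
    for z in(0,.03):
        for k in(-1,0,1):
            p=proj(c,t+k*(s['opening']/2+.008)*y+[0,0,z])[0]
            print(c,z,k,p.round(1))
            cv2.circle(im,tuple(int(v) for v in p.round()),1,(255,0,0) if z==0 else (0,255,0),-1)
p=proj('scene',t)[0].astype(int);q=proj('top',t)[0].astype(int)
f=lambda im,p:cv2.resize(im[max(0,p[1]-70):p[1]+50,max(0,p[0]-50):p[0]+50],(400,480),interpolation=0)
cv2.imwrite('pics/h.png',np.hstack([f(a,p),f(b,q)])[...,::-1])
```

```text
0.13 [array([226.7, 201.4]), array([219.9, 192. ]), array([213.6, 183.2])]
0.145 [array([226.6, 196.5]), array([219.8, 187.2]), array([213.5, 178.5])]
0.16 [array([226.5, 191.5]), array([219.7, 182.3]), array([213.3, 173.8])]
shut [array([218. , 219.6]), array([221., 219.]), array([224. , 218.3])]
shut [array([217.7, 210.6]), array([220.8, 209.9]), array([223.8, 209.3])]
[0.61957193 0.13668873 0.15415357] 0.09057528360350538
scene 0 -1 [255.  163.6]
scene 0 0 [248.3 156.7]
scene 0 1 [242.  150.2]
scene 0.03 -1 [255.2 154.5]
scene 0.03 0 [248.4 147.7]
scene 0.03 1 [241.9 141.4]
top 0 -1 [200.  150.6]
top 0 0 [178.1 143.5]
top 0 1 [156.4 136.6]
top 0.03 -1 [197.5 148. ]
top 0.03 0 [174.9 140.7]
top 0.03 1 [152.4 133.5]
```

View pics/h.png

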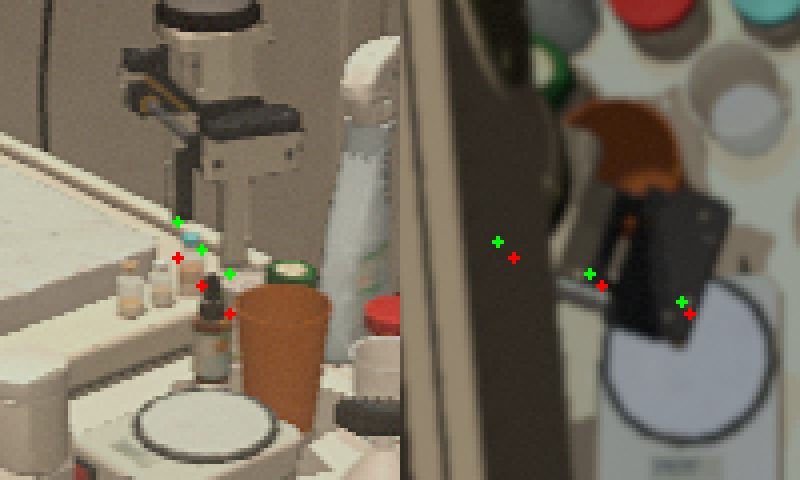

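The visible fingertips sit on the green markers, about 30 mm behind the reported TCP along the tool. A lengthwise tool offset would explain the miss. I'll check that it isn't sideways and then retry lower.

Run:
```python
from h import *
s=robot.read_state();t=s['tool_pos'];y=np.array([.312,.95,0]);x=np.array([.95,-.312,0])
for dz in(.084,.114,.13,.15,.18): print(dz,proj('top',t-.094*y+.0375*x+[0,0,dz])[0].round(1),proj('top',t-.094*y-.0375*x+[0,0,dz])[0].round(1))
print('seen',(128+330/4,73+205/4),(128+290/4,73+345/4))
R=Ro.from_rotvec(s['orientation'])
for p in([.4437,.0488,.12],[.4437,.0488,.016]):print(row(p,R))
```

```text
0.084 [217.  131.7] [205.4 165.8]
0.114 [215. 128.] [202.9 163.5]
0.13 [213.8 126. ] [201.5 162.1]
0.15 [212.3 123.2] [199.7 160.4]
0.18 [209.9 118.9] [196.7 157.7]
seen (210.5, 124.25) (200.5, 159.25)
(array([ 139.65801879, -138.72840795,   33.62491149]), array([0., 0., 0.]))
(array([ 139.75607703, -138.77636161,  137.6248542 ]), array([0., 0., 0.]))
```

Request:
{"method": "carry_out", "body": {"rows": [[0.05, -0.05, 0.0, 0, 0, 0], [0.1, -0.1, 0.01, 0, 0, 0], [0.14, -0.139, 0.03, 0, 0, 0], [0.14, -0.139, 0.03, 0, 0, 0], [0.14, -0.139, 0.05, 0, 0, 0], [0.14, -0.139, 0.09, 0, 0, 0], [0.14, -0.139, 0.12, 0, 0, 0], [0.14, -0.139, 0.136, 0, 0, 0], [0.14, -0.139, 0.136, 0, 0, 0], [0.14, -0.139, 0.136, 0, 0, 0]], "jaw": 40}}

```text
t: 6.78
tool_pos: [0.4448, 0.0489, 0.0185]
orientation: [0.497, 3.1, 0.001]
force: [0.3, 0.3, -0.5]
opening: 0.0784
gripper_force: 0.0
```

Request:
{"method": "carry_out", "body": {"rows": [[0, 0, 0, 0, 0, 0], [0, 0, 0, 0, 0, 0], [0, 0, 0, 0, 0, 0], [0, 0, 0, 0, 0, 0], [0, 0, 0, 0, 0, 0], [0, 0, 0, 0, 0, 0]], "jaw": 255, "force": 25}}

```text
t: 7.52
tool_pos: [0.4434, 0.0489, 0.017]
orientation: [-0.497, -3.102, 0.0]
force: [0.2, -0.2, 0.4]
opening: 0.0334
gripper_force: 24.8
```

Request:
{"method": "carry_out", "body": {"rows": [[0, 0, -0.03, 0, 0, 0], [0, 0, -0.08, 0, 0, 0], [0, 0, -0.13, 0, 0, 0], [0, 0, -0.19, 0, 0, 0], [-0.02, -0.03, -0.243, 0, 0, 0], [-0.05, -0.07, -0.243, 0, 0, 0], [-0.08, -0.115, -0.243, 0, 0, 0], [-0.11, -0.157, -0.243, 0, 0, 0], [-0.14, -0.2, -0.243, 0, 0, 0], [-0.17, -0.242, -0.243, 0, 0, 0], [-0.195, -0.278, -0.243, 0, 0, 0], [-0.2147, -0.3056, -0.243, 0, 0, 0]]}}

```text
t: 9.02
tool_pos: [0.5519, -0.3104, 0.2593]
orientation: [-0.499, -3.101, -0.0]
force: [0.2, 1.2, 0.1]
opening: 0.0337
gripper_force: 24.8
```

Request:
{"method": "carry_out", "body": {"rows": [[0, 0, 0, 0, 0, 0], [0, 0, 0, 0, 0, 0], [0, 0, 0, 0, 0, 0]]}}

```text
t: 9.4
tool_pos: [0.552, -0.3074, 0.2604]
orientation: [0.495, 3.102, 0.0]
force: [0.2, 0.7, -0.7]
opening: 0.0338
gripper_force: 24.8
```

Run:
```python
from h import *
s=robot.read_state();t=s['tool_pos'];print(s['t'],t,s['orientation'],s['q'].round(2),s['opening'],s['force'])
a=snap('scene');b=snap('top')
th=np.linspace(0,2*np.pi,25)
for r,z,cx,cy,col in((.0165,t[2]-.017,t[0],t[1],(255,0,0)),(.027,t[2]+.017,t[0],t[1],(255,0,0)),(.0275,.211,.552,-.3085,(0,255,0))):
    for c,im in(('scene',a),('top',b)):
        for p in proj(c,np.c_[cx+r*np.cos(th),cy+r*np.sin(th),th*0+z]): 
            p=p.round().astype(int)
            if 0<=p[0]<512 and 0<=p[1]<384: im[p[1],p[0]]=col
raw=robot.read_camera('scene')
A=np.hstack([raw[150:250,310:400],a[150:250,310:400]]);
cv2.imwrite('pics/i.png',cv2.resize(A,(800,444),interpolation=0)[...,::-1])
```

```text
9.4 [ 0.55197442 -0.30736724  0.26035124] [4.95309859e-01 3.10203313e+00 1.69360375e-04] [-0.59  0.2   1.27  0.    1.67 -1.84] 0.033824140807799115 [ 0.1552892   0.66590245 -0.67877595]
```

View pics/i.png

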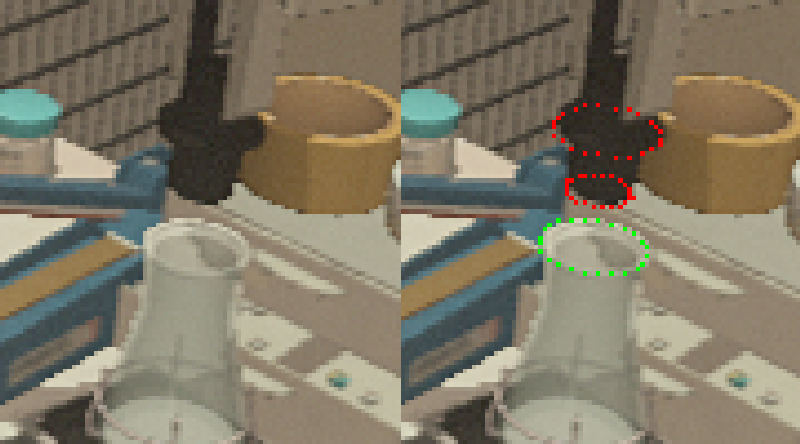

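The raw view shows the stopper upright over the rim. The collar is centred at crop x≈213 and the rim at ≈195, against projections of 208 and 194. That puts it within about 1 mm of the aim, so I'll lower.

Request:
{"method": "carry_out", "body": {"rows": [[0.0005, 0, 0.015, 0, 0, 0], [0.0005, 0, 0.03, 0, 0, 0], [0.0005, 0, 0.042, 0, 0, 0], [0.0005, 0, 0.052, 0, 0, 0], [0.0005, 0, 0.06, 0, 0, 0], [0.0005, 0, 0.06, 0, 0, 0]]}}

```text
t: 10.3
tool_pos: [0.5511, -0.3081, 0.1992]
orientation: [-0.497, -3.101, -0.001]
force: [0.8, 0.5, -0.3]
opening: 0.0338
gripper_force: 24.8
```

Request:
{"method": "carry_out", "body": {"rows": [[0, 0, 0.002, 0, 0, 0], [0, 0, 0.004, 0, 0, 0], [0, 0, 0.005, 0, 0, 0], [0, 0, 0.005, 0, 0, 0]]}}

```text
t: 10.8
tool_pos: [0.5515, -0.3084, 0.1952]
orientation: [0.497, 3.102, -0.0]
force: [-0.1, -0.8, -1.0]
opening: 0.0335
gripper_force: 24.8
```

Request:
{"method": "carry_out", "body": {"rows": [[0, 0, 0.001, 0, 0, 0], [0, 0, 0.002, 0, 0, 0], [0, 0, 0.002, 0, 0, 0], [0, 0, 0.002, 0, 0, 0]]}}

```text
t: 11.3
tool_pos: [0.5521, -0.3085, 0.195]
orientation: [0.496, 3.1, -0.001]
force: [-2.1, 2.3, 8.4]
opening: 0.0337
gripper_force: 24.8
```

Request:
{"method": "carry_out", "body": {"rows": [[0, 0, 0.001, 0, 0, 0], [0, 0, 0.001, 0, 0, 0], [0, 0, 0.001, 0, 0, 0]]}}

```text
t: 11.68
tool_pos: [0.5524, -0.3083, 0.1944]
orientation: [0.496, 3.099, -0.001]
force: [-1.5, 2.9, 9.6]
opening: 0.0336
gripper_force: 24.9
```

Contact force has built at the expected height, so the collar is seated. Releasing and rising.

Request:
{"method": "carry_out", "body": {"rows": [[0, 0, 0, 0, 0, 0], [0, 0, 0, 0, 0, 0], [0, 0, 0, 0, 0, 0], [0, 0, -0.02, 0, 0, 0], [0, 0, -0.06, 0, 0, 0], [0, 0, -0.11, 0, 0, 0], [0, 0, -0.11, 0, 0, 0]], "jaw": 40}}

```text
t: 12.55
tool_pos: [0.5535, -0.3098, 0.3099]
orientation: [0.496, 3.092, -0.007]
force: [0.9, -0.5, -0.2]
opening: 0.0783
gripper_force: 0.0
```

Run:
```python
from h import *
s=robot.read_state();t=s['tool_pos'];print(s['t'],t,s['q'].round(2),s['opening'])
a=snap('scene');cv2.imwrite('pics/j.png',cv2.resize(a[170:300,285:405],(554,600),interpolation=2)[...,::-1])
# dial goal poses
yaw=np.radians(-8.5);Rz=Ro.from_euler('z',yaw);c35,s35=np.cos(np.radians(35)),np.sin(np.radians(35))
n=Rz.apply([-s35,0,c35]);up=Rz.apply([c35,0,s35])
R0=Ro.from_rotvec(s['orientation']);zt=R0.apply([0,0,1])
w=np.cross(zt,-n);ang=np.arcsin(np.linalg.norm(w));Rg=Ro.from_rotvec(w/np.linalg.norm(w)*ang)*R0
print('z',Rg.apply([0,0,1]),-n)
hub=np.array([.4305,-.2946,.0698])  # ~33 mm out
for out in(.15,.060):
    tip=hub+n*(out-.033); tcp=tip-n*.029
    print(out,tcp,row(tcp,Rg))
print('tool axes goal',Rg.as_matrix().round(3))
```

```text
12.55 [ 0.55349748 -0.30975045  0.30991131] [-0.59  0.2   1.19 -0.    1.75 -1.84] 0.0783361531145028
z [ 0.56727619 -0.08478    -0.81915204] [ 0.56727619 -0.08478    -0.81915204]
0.15 [ 0.38057969 -0.28713936  0.14188538] (array([171.54017788, -32.51118109, 163.69102263]), array([-5.97679960e+00, -3.41274529e+01, -3.21397016e-02]))
0.06 [ 0.43163455 -0.29476956  0.0681617 ] (array([121.14328698, -23.67005681, 237.73147043]), array([-5.97679960e+00, -3.41274529e+01, -3.21397016e-02]))
tool axes goal [[-0.774  0.281  0.567]
 [ 0.285  0.955 -0.085]
 [-0.566  0.096 -0.819]]
```

View pics/j.png

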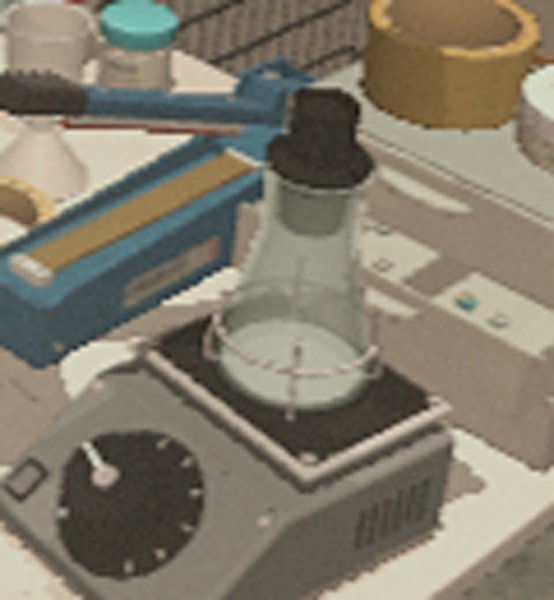

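The stopper is home with its collar on the rim, near crop (320,165). Next I'll go back, tilt onto the dial axis and check reach.

Request:
{"method": "carry_out", "body": {"rows": [[0.05, -0.01, 0.0, 0, 0, 0], [0.1, -0.02, 0.0, 0, 0, 0], [0.15, -0.03, 0.01, -1, -6, 0], [0.172, -0.033, 0.03, -3, -16, 0], [0.172, -0.033, 0.06, -4.5, -26, 0], [0.172, -0.033, 0.1, -6, -34.1, 0], [0.172, -0.033, 0.14, -6, -34.1, 0], [0.172, -0.033, 0.164, -6, -34.1, 0], [0.172, -0.033, 0.164, -6, -34.1, 0], [0.172, -0.033, 0.164, -6, -34.1, 0], [0.172, -0.033, 0.164, -6, -34.1, 0]], "jaw": 40}}

```text
t: 13.98
tool_pos: [0.3783, -0.2866, 0.1398]
orientation: [0.4, 2.505, 0.01]
force: [-0.0, -0.4, -0.4]
opening: 0.0783
gripper_force: 0.0
```

```bash
cat > d.py <<'E'
from h import *
s=robot.read_state();t=s['tool_pos'];print(s['t'],t,s['q'].round(2),s['opening'],s['force'].round(1))
yaw=np.radians(-8.5);Rz=Ro.from_euler('z',yaw);c35,s35=np.cos(np.radians(35)),np.sin(np.radians(35))
n=Rz.apply([-s35,0,c35]);R0=Ro.from_rotvec(s['orientation']);zt=R0.apply([0,0,1])
print('tilt err deg',np.degrees(np.arccos(min(1,-zt@n))),R0.apply([0,1,0]).round(3))
hub=np.array([.4305,-.2946,.0698])
for out in(.06,.012): print(out,row(hub+n*(out-.033-.029),R0)[0].round(1))
E
python3 d.py
```

```text
13.975 [ 0.3782852  -0.28655854  0.1397661 ] [-1.22 -0.78  2.43  0.56  1.24 -2.59] 0.07827793702126758 [-0.  -0.4 -0.4]
tilt err deg 0.3292771860411743 [0.281 0.955 0.097]
0.06 [-3.7  0.2 89.6]
0.012 [ -3.9   0.2 137.6]
```

Request:
{"method": "carry_out", "body": {"rows": [[-0.002, 0, 0.03, 0, 0, 0], [-0.003, 0, 0.06, 0, 0, 0], [-0.003, 0, 0.088, 0, 0, 0], [-0.003, 0, 0.088, 0, 0, 0], [-0.003, 0, 0.088, 0, 0, 0]]}}

```text
t: 14.6
tool_pos: [0.4298, -0.2942, 0.0686]
orientation: [0.4, 2.505, 0.012]
force: [0.3, 0.2, 0.0]
opening: 0.0785
gripper_force: 0.0
```

```bash
python3 d.py
python3 - <<'E'
from h import *
a=snap('scene');b=snap('top')
A=cv2.resize(a[225:305,270:350],(400,400),interpolation=2);B=cv2.resize(b[180:260,310:390],(400,400),interpolation=2)
cv2.imwrite('pics/k.png',np.hstack([A,cv2.convertScaleAbs(B,alpha=1.4)])[...,::-1])
E
```

```text
14.6 [ 0.42984596 -0.29424289  0.06857136] [-1.08 -0.52  2.41  0.59  0.96 -2.61] 0.07845903784967022 [0.3 0.2 0. ]
tilt err deg 0.3754943048043712 [0.281 0.955 0.098]
0.06 [-1.3 -0.   1.4]
0.012 [-1.6 -0.1 49.4]
```

Request:
{"method": "carry_out", "body": {"rows": [[-0.001, 0, 0.015, 0, 0, 0], [-0.001, 0, 0.03, 0, 0, 0], [-0.001, 0, 0.04, 0, 0, 0], [-0.001, 0, 0.047, 0, 0, 0], [-0.001, 0, 0.047, 0, 0, 0]]}}

```text
t: 15.32
tool_pos: [0.4568, -0.298, 0.0291]
orientation: [0.401, 2.506, 0.013]
force: [0.5, -0.0, -0.1]
opening: 0.0778
gripper_force: 0.0
```

Request:
{"method": "carry_out", "body": {"rows": [[0, 0, 0, 0, 0, 0], [0, 0, 0, 0, 0, 0], [0, 0, 0, 0, 0, 0], [0, 0, 0, 0, 0, 0], [0, 0, 0, 0, 0, 0]], "jaw": 255, "force": 30}}

```text
t: 15.95
tool_pos: [0.4575, -0.2948, 0.0293]
orientation: [0.399, 2.506, 0.02]
force: [-4.6, 16.4, 13.9]
opening: 0.0495
gripper_force: 30.0
```

```bash
python3 d.py
```

```text
15.95 [ 0.45749182 -0.29476502  0.02929136] [-1.01 -0.36  2.38  0.64  0.82 -2.64] 0.04949150003662203 [-4.6 16.4 13.9]
tilt err deg 0.6533749783627235 [0.278 0.955 0.104]
0.06 [ -1.6  -3.2 -46.6]
0.012 [-2.  -3.6  1.4]
```

Request:
{"method": "carry_out", "body": {"rows": [[0, 0, 0, 0, 0, 0], [0, 0, 0, 0, 0, 0], [-0.001, 0.0035, -0.004, 0, 0, 0], [-0.001, 0.0035, -0.004, 0, 0, 0], [-0.001, 0.0035, -0.004, 0, 0, 0]], "jaw": 60}}

```text
t: 16.58
tool_pos: [0.4563, -0.2949, 0.0336]
orientation: [0.401, 2.505, 0.011]
force: [0.6, 1.0, 0.3]
opening: 0.0712
gripper_force: 0.0
```

Request:
{"method": "carry_out", "body": {"rows": [[0, 0, 0, 0, 0, 0], [0, 0, 0, 0, 0, 0], [0, 0, 0, 0, 0, 0], [0, 0, 0, 0, 0, 0]], "jaw": 255, "force": 40}}

```text
t: 17.08
tool_pos: [0.4562, -0.2949, 0.0333]
orientation: [0.402, 2.505, 0.012]
force: [0.2, -0.9, -0.4]
opening: 0.0487
gripper_force: 40.0
```

```bash
python3 d.py
```

```text
17.075 [ 0.45619765 -0.29486749  0.03332118] [-1.01 -0.38  2.38  0.63  0.82 -2.63] 0.0486867012055568 [ 0.2 -0.9 -0.4]
tilt err deg 0.40707998311292515 [0.282 0.954 0.098]
0.06 [ -0.4  -3.4 -42.5]
0.012 [-0.7 -3.5  5.5]
```

Request:
{"method": "carry_out", "body": {"rows": [[0, 0, 0, 0, 0, 8], [0, 0, 0, 0, 0, 17], [0, 0, 0, 0, 0, 26], [0, 0, 0, 0, 0, 35], [0, 0, 0, 0, 0, 44], [0, 0, 0, 0, 0, 53], [0, 0, 0, 0, 0, 62], [0, 0, 0, 0, 0, 70], [0, 0, 0, 0, 0, 75], [0, 0, 0, 0, 0, 75]]}}

```text
t: 18.32
tool_pos: [0.4561, -0.295, 0.0332]
orientation: [1.905, 1.802, 0.506]
force: [-2.7, -3.7, -2.3]
opening: 0.0487
gripper_force: 40.0
```

```bash
python3 d.py; python3 -c "
from h import *
print(robot.read_state()['wrist_torque'])"
```

```text
18.325 [ 0.45605277 -0.29498806  0.03323166] [-1.01 -0.38  2.38  0.63  0.82 -1.32] 0.0487359971310572 [-2.7 -3.7 -2.3]
tilt err deg 0.41373361647578916 [ 0.824 -0.03   0.566]
0.06 [ -3.3  -0.4 -42.5]
0.012 [-3.4 -0.1  5.5]
[-0.39085506  1.38700491 -0.29934749]
```

Request:
{"method": "carry_out", "body": {"rows": [[0, 0, 0, 0, 0, 9], [0, 0, 0, 0, 0, 18], [0, 0, 0, 0, 0, 27], [0, 0, 0, 0, 0, 36], [0, 0, 0, 0, 0, 45], [0, 0, 0, 0, 0, 54], [0, 0, 0, 0, 0, 63], [0, 0, 0, 0, 0, 70], [0, 0, 0, 0, 0, 75], [0, 0, 0, 0, 0, 75], [0, 0, 0, 0, 0, 75]]}}

```text
t: 19.7
tool_pos: [0.4559, -0.2948, 0.0331]
orientation: [2.852, 0.3, 0.865]
force: [-4.0, -2.6, -0.2]
opening: 0.0493
gripper_force: 40.0
```

Request:
{"method": "carry_out", "body": {"rows": [[0, 0, 0, 0, 0, 0], [0, 0, 0, 0, 0, 0], [0, 0, 0, 0, 0, 0], [0, 0, -0.03, 0, 0, 0], [0, 0, -0.08, 0, 0, 0], [0, 0, -0.13, 0, 0, 0], [0, 0, -0.17, 0, 0, 0], [0, 0, -0.17, 0, 0, 0]], "jaw": 30}}

```text
t: 20.7
tool_pos: [0.3605, -0.283, 0.1771]
orientation: [2.845, 0.295, 0.867]
force: [-0.1, -0.3, -0.3]
opening: 0.0821
gripper_force: 0.0
```

```bash
python3 d.py
python3 - <<'E'
from h import *
a=snap('scene');b=snap('top')
A=cv2.resize(a[195:315,282:362],(400,600),interpolation=2);B=cv2.resize(b[150:240,320:400],(400,450),interpolation=2)
o=np.zeros((600,800,3),np.uint8);o[:450,:400]=cv2.convertScaleAbs(B,alpha=1.5,beta=10);o[:,400:]=A
cv2.imwrite('pics/l.png',o[...,::-1])
E
```

```text
20.7 [ 0.36046535 -0.28304166  0.17709449] [-1.28 -0.87  2.4   0.56  1.35  0.04] 0.08205469026325651 [-0.1 -0.3 -0.3]
tilt err deg 0.2756710670193848 [ 0.142 -0.969  0.201]
0.06 [ -3.   -0.4 130.6]
0.012 [ -2.8  -0.5 178.6]
```

View pics/l.png

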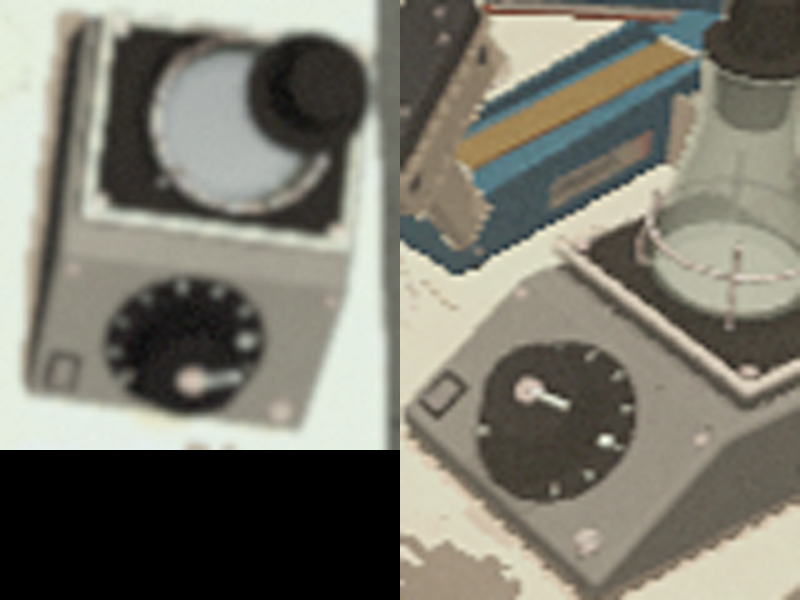

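The picture shows the pointer dot at scene crop (606,440) and top crop (247,342), on the seventh mark. Two marks remain after it and six lie between off and it. The stopper is still seated and the arm is clear.

```bash
python3 -c "
from plant import robot
print(robot.close_job())"
```

```text
the job is handed in; nothing more can be done
None
```

The job is handed in: the stopper is fully home in the flask's neck, and the dial was then turned clockwise and rests in the seventh click. My first grasp closed on nothing because the fingertips sit about 30 mm short of the reported tool point; the second held, and nothing was disturbed.

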